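# Fit the twin terminal strips and close the junction housing

## Task

Pick up both terminal strips from the wooden block together in one grasp and lower them, side by side, between the low ribs on the bed inside the round housing; set them down before letting go, and never part them. Then put the lid on the housing without dropping it, turned so that its key drops into the notch in the rim and it lies flush all round. Leave the other things on the bench where they are.

Things in the scene. Friction and masses are not known exactly. Their poses are not given: they have to be found in the camera images.
- strip_a: Grey terminal strip, a straight bar 80 mm long (x), 16 wide (y), 30 tall (z), brass screws on top; about 70 g. Origin: centre of its underside. Stands on the wooden block, lengthwise along the block's x, on its +y side, with 6 to 11 mm of air to strip_b. The strips are alike.
- strip_b: Grey terminal strip, a straight bar 80 mm long (x), 16 wide (y), 30 tall (z), brass screws on top; about 70 g. Origin: centre of its underside. Stands on the wooden block, lengthwise along the block's x, on its -y side, beside strip_a. Either strip may end on either side of the bed.
- carrier: Fixed flat block of light wood, 130 (x) x 90 (y) x 25 mm high, on which both strips wait side by side. Origin: centre of its underside. It may be left or right of the housing; the lid is on the other side.
- housing: Fixed round open-topped beige plastic junction housing: outside diameter 140 mm, wall 6, inside diameter 128, rim 54 mm above the bench, three low feet reaching 85 mm from the axis. Origin on its axis at bench height, z up; its x axis points to the notch in the rim.
- notch (a point): Middle of the notch's floor: a gap through the housing's rim, 18 mm wide at the inside of the wall, 9 mm deep; this point is 67 mm from the housing's axis, 45 mm above the bench.
- bed (a point): Centre of the flat steel bed inside the housing, 10 mm above the bench, on its axis, axes as the housing's. Low ribs 4 mm high stand round it: free space between them 94 mm along x, 40 mm along y. The pair belongs there, lengthwise along x, standing on their undersides.
- lid: Loose round beige lid, 180 g, lying right way up on the bench. Origin: centre of its underside, z up; x points to the key. Spigot 120 mm across (z 0 to 6 mm) goes inside the wall; disc 140 mm across (z 6 to 12) rests on the rim. Seated, its origin is 48 mm above the bench; with the key still on the rim it is held 6 mm too high there. The strips clear it.
- rib (a point): Top centre of the lid's grip rib: straight upright bar in the middle of the lid, 50 mm long along the lid's x, 14 mm wide, from z 12 to z 44 mm of the lid.
- key (a point): Outer end of the lid's key, at the lid's underside: a tongue 12 mm wide, 12 mm thick (z 0 to 12), sticking out 8 mm past the disc's edge along the lid's +x, in line with the rib; 78 mm from the lid's centre.
- pliers: Bystander: green-handled pliers lying flat, about 160 mm long, 16 mm high; origin near the pivot, on the bench
- screwdriver: Bystander: screwdriver lying flat; origin about mid-length
- wrench: Bystander: open-ended wrench lying flat; origin about mid-length
- gland: Bystander: small black nut ring, 36 mm across, 16 mm high; origin at the centre of its underside
- tape: Bystander: black roll, a ring 90 mm across, 19 mm high; origin at the centre of its underside
- meter: Bystander: black hand-held electric meter lying on its back, 70 x 140 x 43 mm; origin at the centre of its underside
Mind the look-alikes: they are no part of the job. Leave any red or turquoise look-alike of the lid alone.

How it is judged:
By the outcome, as a careful person would: the job done as asked, in the order asked, and still so for the second after the job is handed in, with the robot touching nothing.
It also fails if it takes over 58 s, if anything falls off the work surface, if the arm or the gripper's body presses on something with over 40 N, if the wrist force passes 120 N, or if a joint passes its speed limit or range.

## Robot

A 6-joint arm with a two-finger parallel gripper is mounted at the origin on the work surface. World frame = base frame: x ahead of the robot, y to its left, z up, the work surface at z = 0. Lengths are in m, angles in rad, forces in N, time in s.
With the tool pointing down it reaches from about 0.35 to 0.775 m from the base axis. Payload 5.5 kg.
Tool frame: the origin (TCP) lies where the fingers leave the gripper's body, on its centre line; the fingertips stand 73 mm ahead of it and the grasp point (between the pads) lies 54 mm ahead of it; z points along the fingers, y is the direction in which the jaws open and shut (so a half turn about z gives the same grasp; the last joint's range is limited). The gripper opens to 85 mm and grips with 20 to 120 N. Pads are 22 mm wide; open, the fingers measure 114 mm over their backs; the gripper's body (76 mm by 85 mm) begins 54 mm behind the grasp point. The pads swing forward as they close: fully open they stand 13 mm farther back than shut.
Start: joints at [-1.325, 0.313, 0.046, 1.304, 0, 1.431], TCP at [0.216, -0.533, 0.304] pointing down, gripper open.
Joint ranges: [-2.76, 2.76], [-0.86, 1.69], [-1.03, 1.26], [-2.2, 2.34], [-1.47, 1.5], [-3.14, 3.14]. Speed limits (rad/s): [2.57, 2.57, 3.14, 3.14, 3.14, 3.14].

## Interface

Orientations are given as a unit quaternion [w, x, y, z].
In Python, from workcell import env, read_camera, job, cut_out gives the robot as it stands.
- The arm moves only by the tool servo_tool, never from a script. Its argument "deltas" is a list of rows, each an object of numbers: "dx", "dy", "dz": the shift along the world's x, y, z in mm; "rx", "ry", "rz": the turn, a rotation vector about the world's x, y, z in rad; "fingers": the closure, from -1 (fully open) to 1 (shut). A call has 1 to 8 rows; each row shifts and turns the commanded pose from where the row before left it; what a row does not reach is not made up. A row lasts 1/10 s, in which the tool goes at most 50 mm and 8.59 degrees, less where a joint would pass 70% of its speed; a pose out of reach is approached as far as the arm can. A call is refused whole if a number of a shift passes 50 or a number of a turn 0.15, either way. A call with a gripper value outside its range is refused whole. The fingers move at their own pace and stop on an object; "newtons" is the grip in N (left out, the last holds). Time passes only in rows, so rows that do not move let the fingers close. It gives the time, the measured TCP pose, the force and the opening at its end, in the units of the state.
- env.get_state(): the state, without advancing time (a new reading comes with each control period).
- read_camera(name): name is "scene" or "top" or "wrist"; returns a dict with "img" (480x640x3 uint8, red, green, blue), "intrinsics" (3x3 intrinsics, pixels), "extrinsics" (4x4, takes a point from camera to world coordinates); the wrist camera has in their place "hand_eye" (4x4, takes a point from camera to tool coordinates, whose origin is the TCP and whose axes are the flange's). Camera axes: x right, y down, z forward; pixel columns grow to the right and rows downward; lengths in m; the calibration is good to about 2 mm. A picture is of the moment at which its call begins: read the wrist's pose just before it. There is no depth.
- job.hand_in(): hands the job in, once; it reports no verdict.
Trained networks look in the newest picture that a camera, given by its name, has taken for a name from the list of things; names that differ only in an ending like _2 or _b are one class to them, and where a whole thing is asked for, a point or a joint stands for the part that bears it (a point fixed in the world has none). Each returns a list of dicts, best first, with "confidence" (0 to 1); they miss things now and then, are a little off and sometimes report something else, mostly with a low value. They report only what shows in the picture. A call takes as long as a camera call. They do not tell look-alikes from the thing itself.
- cut_out(target, camera): "region" (480x640 bool, what is visible of it) and "extent" ([left, top, right, bottom] in pixels, round what is visible of it).
The state is a dict: "clock": time; "joint_pos": joint angles; "qvel": joint speeds; "tau": joint torques, N m; "tcp_pos": TCP position; "orientation": TCP orientation; "wrist_force": force on the tool from outside, world axes, zero at the start; "ft_torque": the same for the moment, N m; "finger_gap": finger opening in m.
Only numpy, scipy, OpenCV 4.12 (cv2) and the standard library are available. Lean on these libraries where they do the work, as an engineer would, in place of code of your own. Each camera call takes 0.05 s, during which the arm holds its last target. There are 200 camera calls.

## Working session

There is one attempt and no reset: what is moved stays moved. The work goes in short steps, Python scripts to look and compute and a tool call to move; the robot and the scene stay as the last step left them, time stands still between calls to the robot, and variables do not carry over. Pictures are saved under pics/ and viewed, about 8 in all and at most 12, crops included, and the job is handed in when it is done.

Besides the shell and the picture viewer there is one more tool, called after "Emit:" by a JSON object that holds its "name" and its "arguments", one argument or row to a line. servo_tool: Moves the arm, as the interface text tells. Its arguments: {"type":"object","properties":{"deltas":{"type":"array"},"newtons":{"type":"number"}},"required":["deltas"]}

```bash
mkdir -p pics; ls
cat > h.py <<'E'
import numpy as np, cv2
from workcell import env, read_camera, job, cut_out
def save(n,img): cv2.imwrite(f'pics/{n}.png',img[:,:,::-1])
def ray(cam,u,v,z):
    K=np.array(cam['intrinsics']);T=np.array(cam['extrinsics'])
    d=T[:3,:3]@np.linalg.solve(K,np.array([u,v,1.]));o=T[:3,3]
    return o+d*(z-o[2])/d[2]
def proj(cam,P):
    K=np.array(cam['intrinsics']);T=np.linalg.inv(np.array(cam['extrinsics']))
    p=np.atleast_2d(P)@T[:3,:3].T+T[:3,3];q=p@K.T
    return q[:,:2]/q[:,2:]
E
python3 - <<'E'
from h import *
np.set_printoptions(precision=4,suppress=True)
c=read_camera('top');save('top',c['img'])
print(c['intrinsics'],c['extrinsics'])
for n in ['strip_a','carrier','housing','notch','lid','rib','key']:
    for r in cut_out(n,'top')[:3]: print(n,round(r['confidence'],2),r['extent'],r['region'].sum())
s=read_camera('scene');save('scene',s['img']);print(s['intrinsics'],s['extrinsics'])
print(env.get_state())
E
```

```text
pics
[[524.8595   0.     310.9395]
 [  0.     524.8595 246.348 ]
 [  0.       0.       1.    ]] [[ 0.0247 -0.991   0.1316  0.397 ]
 [-0.9996 -0.0261 -0.0091 -0.0921]
 [ 0.0124 -0.1314 -0.9913  1.2638]
 [ 0.      0.      0.      1.    ]]
strip_a 0.92 [123.7, 224.9, 135.4, 260.7] 371
strip_a 0.52 [109.2, 227.4, 126.0, 263.1] 398
carrier 0.62 [105.9, 218.9, 148.4, 272.1] 1490
housing 0.65 [249.5, 227.2, 315.2, 295.5] 3100
notch 0.96 [253.4, 232.5, 316.3, 297.1] 3062
lid 0.86 [387.4, 319.1, 444.9, 378.2] 2809
lid 0.85 [474.4, 330.1, 534.0, 394.8] 2865
lid 0.81 [358.3, 227.4, 412.5, 285.3] 2638
rib 0.64 [104.9, 220.3, 149.2, 273.3] 1449
rib 0.63 [475.9, 332.4, 533.6, 394.7] 2790
rib 0.58 [354.5, 229.7, 413.8, 287.5] 2654
key 0.98 [471.7, 335.5, 535.6, 392.0] 2874
key 0.86 [352.8, 229.2, 412.5, 285.9] 2653
key 0.71 [115.0, 162.5, 185.7, 193.2] 526
[[509.6517   0.     319.1471]
 [  0.     509.6517 240.6099]
 [  0.       0.       1.    ]] [[-0.8681  0.2836 -0.4074  1.119 ]
 [ 0.4959  0.4591 -0.7371  0.953 ]
 [-0.022  -0.8419 -0.5391  0.8532]
 [ 0.      0.      0.      1.    ]]
{'clock': 0.45, 'joint_pos': array([-1.3246,  0.3133,  0.046 ,  1.3036, -0.    ,  1.4312]), 'qvel': array([ 0.001 , -0.0042,  0.0005,  0.0016,  0.0003, -0.0001]), 'tau': array([ -0.0005, -47.9933,  29.8463,   0.0033,  -0.0001,   0.    ]), 'tcp_pos': array([ 0.2164, -0.5327,  0.3038]), 'orientation': array([-0.    ,  0.9814,  0.1917, -0.    ]), 'wrist_force': array([-0.3712, -0.5731, -0.1904]), 'ft_torque': array([ 0.0067, -0.0175,  0.0128]), 'finger_gap': 0.08551938563475081}
```

View pics/top.png

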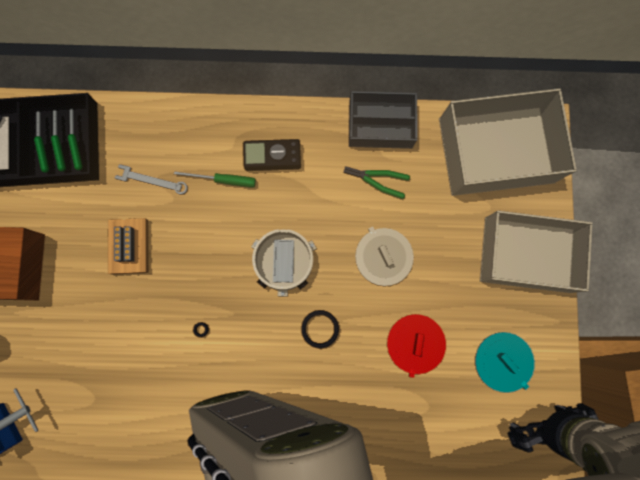

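View pics/scene.png

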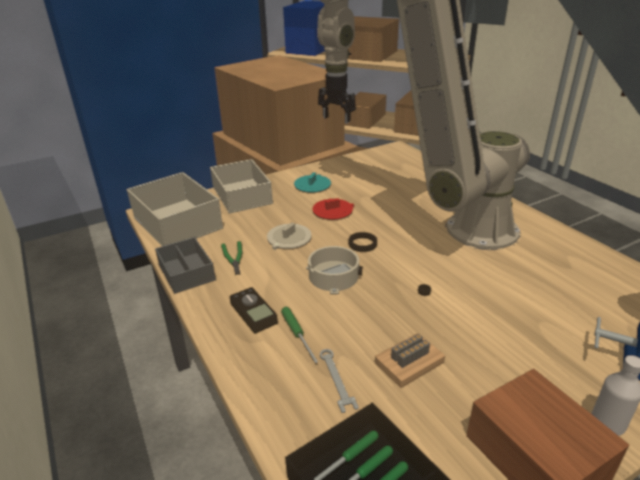

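Candidates in the top picture: beige lid (385,257), red look-alike (416,344), turquoise look-alike (505,362). By the description I choose the beige one. Strips sit on the carrier at (128,246) and the housing is at (283,260). Next is a close crop of all three.

Run:
```python
from h import *
np.set_printoptions(precision=4,suppress=True)
c=read_camera('top');im=c['img']
f=lambda u,v,w:cv2.resize(im[v-w:v+w,u-w:u+w],(400,400),interpolation=cv2.INTER_CUBIC)
save('crop',np.hstack([cv2.resize(f(128,246,40),(266,266)),cv2.resize(f(283,260,40),(266,266)),cv2.resize(f(385,257,40),(266,266))]))
print('carrier',ray(c,127.5,246,.025),'strips',ray(c,124,244,.055),'housing',ray(c,283,260,.054),'lid',ray(c,385,257,.012))
w=read_camera('wrist');print(w['intrinsics'],w['hand_eye'])
```

```text
carrier [0.5508 0.3314 0.025 ] strips [0.5516 0.3296 0.055 ] housing [ 0.524  -0.0392  0.054 ] lid [ 0.542  -0.2821  0.012 ]
[[336.1101   0.     315.0363]
 [  0.     336.1101 233.8652]
 [  0.       0.       1.    ]] [[ 0.0006 -0.9444 -0.3289  0.0854]
 [ 1.      0.0004  0.0006  0.0001]
 [-0.0004 -0.3289  0.9444 -0.0708]
 [ 0.      0.      0.      1.    ]]
```

View pics/crop.png

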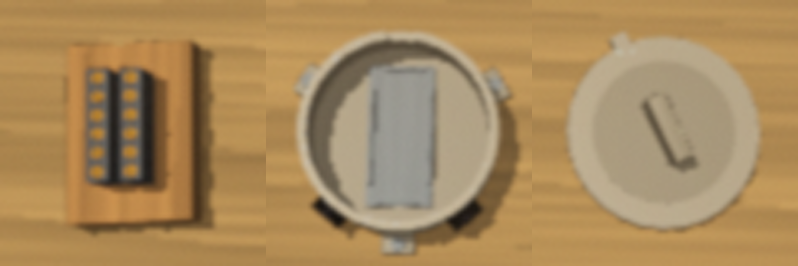

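The crop shows the beige lid with its key at upper left, about (372,230), and the empty housing with its bed lengthwise up the image. The strips stand on the carrier with a gap between them. The notch isn't clear yet, so I'll use the wrist camera on the way over.

Emit:
{"name": "servo_tool", "arguments": {
  "deltas": [
    {"dx":38,"dy":30,"dz":-8,"rz":0.14},
    {"dx":38,"dy":30,"dz":-8,"rz":0.14},
    {"dx":38,"dy":30,"dz":-8,"rz":0.14},
    {"dx":38,"dy":30,"dz":-8,"rz":0.14},
    {"dx":38,"dy":30,"dz":-8,"rz":0.14},
    {"dx":38,"dy":30,"dz":-8,"rz":0.14},
    {"dx":38,"dy":30,"dz":-8,"rz":0.14},
    {"dx":38,"dy":30,"dz":-8,"rz":0.14}
  ]
}}

```text
invalid input at $.deltas[0]: expected keys dx, dy, dz, rx, ry, rz, fingers
```

Emit:
{"name": "servo_tool", "arguments": {
  "deltas": [
    {"dx":38,"dy":30,"dz":-8,"rx":0,"ry":0,"rz":0.14,"fingers":-1},
    {"dx":38,"dy":30,"dz":-8,"rx":0,"ry":0,"rz":0.14,"fingers":-1},
    {"dx":38,"dy":30,"dz":-8,"rx":0,"ry":0,"rz":0.14,"fingers":-1},
    {"dx":38,"dy":30,"dz":-8,"rx":0,"ry":0,"rz":0.14,"fingers":-1},
    {"dx":38,"dy":30,"dz":-8,"rx":0,"ry":0,"rz":0.14,"fingers":-1},
    {"dx":38,"dy":30,"dz":-8,"rx":0,"ry":0,"rz":0.14,"fingers":-1},
    {"dx":38,"dy":30,"dz":-8,"rx":0,"ry":0,"rz":0.14,"fingers":-1},
    {"dx":38,"dy":30,"dz":-8,"rx":0,"ry":0,"rz":0.14,"fingers":-1}
  ]
}}

```text
clock: 1.35
tcp_pos: [0.5218, -0.2914, 0.2399]
orientation: [0.0, 0.728, 0.686, 0.0]
wrist_force: [-0.5, -0.4, 0.8]
finger_gap: 0.0854
```

```bash
cat >> h.py <<'E'
from scipy.spatial.transform import Rotation as Rn
def wrist():
    s=env.get_state();c=read_camera('wrist');q=s['orientation']
    T=np.eye(4);T[:3,:3]=Rn.from_quat([q[1],q[2],q[3],q[0]]).as_matrix();T[:3,3]=s['tcp_pos']
    c['extrinsics']=T@np.array(c['hand_eye']);return c
def cont(n):
    return [(r['confidence'],r['extent'],r['region']) for r in cut_out(n,'wrist')]
E
python3 - <<'E'
from h import *
np.set_printoptions(precision=4,suppress=True)
c=wrist();save('w_lid',c['img']);np.savez('w_lid',**{k:c[k] for k in('img','intrinsics','extrinsics')})
for n in ['lid','rib','key']:
    for cf,e,r in cont(n)[:3]:
        print(n,round(cf,2),e,r.sum(),ray(c,(e[0]+e[2])/2,(e[1]+e[3])/2,.012))
print(env.get_state()['joint_pos'])
E
```

```text
lid 0.9 [263.5, 122.0, 423.0, 272.6] 18291 [ 0.549  -0.2771  0.012 ]
lid 0.85 [104.7, 433.0, 162.7, 480.0] 1790 [ 0.2829 -0.5856  0.012 ]
lid 0.59 [55.3, 220.9, 208.1, 348.2] 13454 [ 0.3365 -0.3531  0.012 ]
rib 0.83 [56.8, 223.1, 210.6, 345.2] 13400 [ 0.3386 -0.3528  0.012 ]
rib 0.75 [268.2, 123.6, 422.2, 270.7] 18152 [ 0.5507 -0.277   0.012 ]
rib 0.7 [108.5, 432.7, 163.4, 480.0] 1833 [ 0.2858 -0.5855  0.012 ]
key 0.9 [57.2, 220.0, 211.4, 350.5] 13598 [ 0.3389 -0.3541  0.012 ]
key 0.78 [264.4, 116.3, 422.6, 271.5] 18221 [ 0.5493 -0.2739  0.012 ]
key 0.78 [104.0, 430.5, 162.6, 480.0] 1837 [ 0.283  -0.5835  0.012 ]
[-0.6447  0.381  -0.0157  1.1749 -0.0004  0.9894]
```

View pics/w_lid.png

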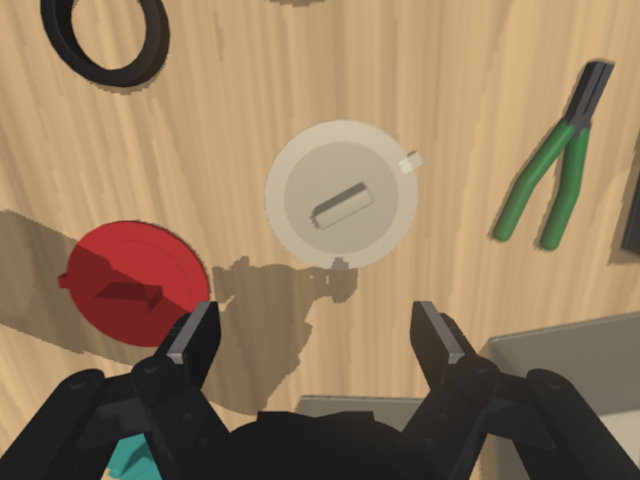

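The beige lid is centred near (341,195) with its key at (410,161) and the rib at (342,207). Moving on over the housing.

Emit:
{"name": "servo_tool", "arguments": {
  "deltas": [
    {"dx":0,"dy":44,"dz":4,"rx":0,"ry":0,"rz":0.14,"fingers":-1},
    {"dx":0,"dy":44,"dz":4,"rx":0,"ry":0,"rz":0.14,"fingers":-1},
    {"dx":0,"dy":44,"dz":4,"rx":0,"ry":0,"rz":0.14,"fingers":-1},
    {"dx":0,"dy":44,"dz":4,"rx":0,"ry":0,"rz":0.14,"fingers":-1},
    {"dx":0,"dy":44,"dz":4,"rx":0,"ry":0,"rz":0.14,"fingers":-1},
    {"dx":0,"dy":30,"dz":4,"rx":0,"ry":0,"rz":0.14,"fingers":-1}
  ]
}}

```text
clock: 2.15
tcp_pos: [0.5194, -0.0421, 0.2648]
orientation: [0.0, 0.386, 0.923, 0.0]
wrist_force: [0.8, -0.2, 0.3]
finger_gap: 0.0858
```

Run:
```python
from h import *
np.set_printoptions(precision=4,suppress=True)
c=wrist();save('w_hou',c['img']);np.savez('w_hou',**{k:c[k] for k in('img','intrinsics','extrinsics')})
for n in ['housing','notch']:
    for cf,e,r in cont(n)[:3]:
        print(n,round(cf,2),e,r.sum(),ray(c,(e[0]+e[2])/2,(e[1]+e[3])/2,.054))
        np.save('reg_'+n,r)
print(env.get_state()['joint_pos'],env.get_state()['tcp_pos'])
```

```text
housing 0.86 [239.2, 121.8, 409.5, 292.2] 20512 [ 0.5177 -0.0283  0.054 ]
notch 0.56 [238.2, 126.3, 410.6, 296.1] 20645 [ 0.5204 -0.0309  0.054 ]
[-0.2358  0.2247 -0.1689  1.1757 -0.0004  0.5608] [ 0.52   -0.0428  0.2649]
```

View pics/w_hou.png

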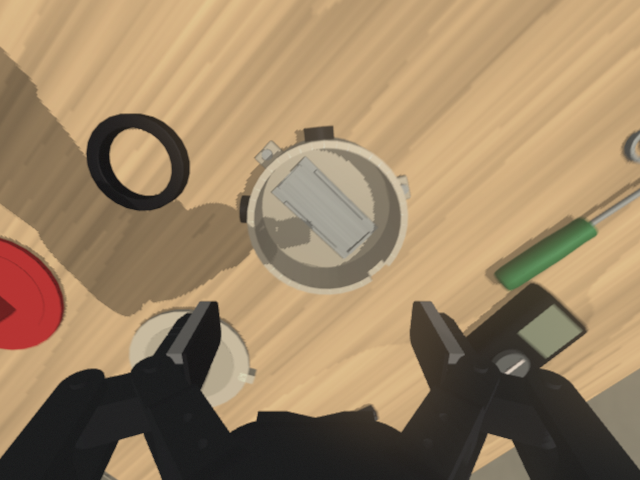

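The notch shows at (378,269) on the far side of the housing, opposite the foot at (267,153), and the bed is centred near (325,207). I'll rectify both views to fit the circles and angles.

```bash
cat >> h.py <<'E'
def rect(c,x0,y0,z,half=.1,s=.5e-3):
    n=int(half/s);g=(np.arange(2*n)-n)*s       # rows: x falling (up=+x), cols: y falling
    X,Y=np.meshgrid(x0-g,y0-g,indexing='ij')
    uv=proj(c,np.stack([X,Y,0*X+z],-1).reshape(-1,3)).astype(np.float32).reshape(2*n,2*n,2)
    return cv2.remap(np.asarray(c['img']),uv[...,0],uv[...,1],cv2.INTER_CUBIC)
def circ(im,x0,y0,r0,s=.5e-3,tol=.012):
    # best circle: radial gradient summed along the circumference, radius known
    g=cv2.GaussianBlur(cv2.cvtColor(im,cv2.COLOR_RGB2GRAY).astype(np.float32),(0,0),1.5)
    gx=cv2.Sobel(g,cv2.CV_32F,1,0);gy=cv2.Sobel(g,cv2.CV_32F,0,1);n=im.shape[0]/2;a=np.linspace(0,2*np.pi,360,endpoint=False)
    best=[]
    for r in r0:
      for dx in np.arange(-tol,tol,1e-3):
        for dy in np.arange(-tol,tol,1e-3):
            v=n-(dx+r*np.cos(a))/s;u=n-(dy+r*np.sin(a))/s
            iu,iv=u.astype(int),v.astype(int)
            d=np.abs(-gx[iv,iu]*np.sin(a)-gy[iv,iu]*np.cos(a))
            best.append((np.minimum(d,120).mean(),x0+dx,y0+dy,r))
    return max(best)
E
python3 - <<'E'
from h import *
np.set_printoptions(precision=4,suppress=True)
H=dict(np.load('w_hou.npz'));L=dict(np.load('w_lid.npz'))
a=rect(H,.521,-.035,.054);b=rect(L,.548,-.279,.012);d=rect(H,.521,-.035,.010)
h=circ(a,.521,-.035,[.064]);h2=circ(a,.521,-.035,[.070]);l=circ(b,.548,-.279,[.070]);print(h,h2,l)
print('key dir',[ray(L,u,v,.012)-np.array([*l[1:3],.012]) for u,v in[(410,161),(418,157)]])
print('notch dir',ray(H,378,269,.049)-np.array([*h[1:3],.049]))
out=[]
for im,x0,y0,cs in((a,.521,-.035,[(h,.064),(h2,.07)]),(d,.521,-.035,[]),(b,.548,-.279,[(l,.07)])):
    im=im.copy()
    for q,r in cs: cv2.circle(im,(int(200-(q[2]-y0)/5e-4),int(200-(q[1]-x0)/5e-4)),int(r/5e-4),(255,0,0),1)
    out.append(im[40:360,65:335] if 0 else cv2.resize(im[20:380,20:380],(266,266),interpolation=cv2.INTER_AREA))
save('rect',cv2.resize(np.hstack(out),(798,266)))
E
```

```text
(np.float64(89.5426951808616), np.float64(0.529), np.float64(-0.03699999999999999), 0.064) (np.float64(53.2121403178456), np.float64(0.529), np.float64(-0.03699999999999999), 0.07) (np.float64(23.490793989587196), np.float64(0.547), np.float64(-0.28), 0.07)
key dir [array([0.0613, 0.0319, 0.    ]), array([0.0681, 0.0349, 0.    ])]
notch dir [ 0.0679  0.001  -0.    ]
```

View pics/rect.png

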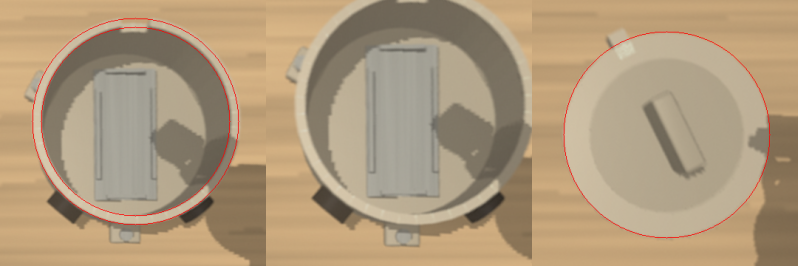

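Housing fitted at (0.529,-0.037) with notch yaw about 0; lid at (0.547,-0.280) with key yaw about 0.478. Now to the strips.

Emit:
{"name": "servo_tool", "arguments": {
  "deltas": [
    {"dx":4,"dy":47,"dz":0,"rx":0,"ry":0,"rz":0.1,"fingers":-1},
    {"dx":4,"dy":47,"dz":0,"rx":0,"ry":0,"rz":0.1,"fingers":-1},
    {"dx":4,"dy":47,"dz":0,"rx":0,"ry":0,"rz":0.1,"fingers":-1},
    {"dx":4,"dy":47,"dz":0,"rx":0,"ry":0,"rz":0.1,"fingers":-1},
    {"dx":4,"dy":47,"dz":0,"rx":0,"ry":0,"rz":0.1,"fingers":-1},
    {"dx":4,"dy":47,"dz":0,"rx":0,"ry":0,"rz":0.1,"fingers":-1},
    {"dx":4,"dy":47,"dz":0,"rx":0,"ry":0,"rz":0.1,"fingers":-1},
    {"dx":4,"dy":43,"dz":0,"rx":0,"ry":0,"rz":0.09,"fingers":-1}
  ]
}}

```text
clock: 3.1
tcp_pos: [0.5538, 0.3288, 0.2639]
orientation: [0.0, 0.004, 1.0, -0.0]
wrist_force: [0.4, 0.3, 0.2]
finger_gap: 0.0852
```

Run:
```python
from h import *
np.set_printoptions(precision=4,suppress=True)
c=wrist()
for n in ['strip_a','carrier']:
    for cf,e,r in cont(n)[:2]:
        P=np.argwhere(r)[:,::-1].astype(np.float32); (cx,cy),wh,an=cv2.minAreaRect(P)
        print(n,round(cf,2),e,r.sum(),cx,cy,wh,an)
print(env.get_state()['joint_pos'],env.get_state()['tcp_pos'],env.get_state()['orientation'])
x,y=.5516,.3296
a=rect(c,x,y,.055,.07,.35e-3);np.savez('w_str',**{k:c[k] for k in('img','intrinsics','extrinsics')})
save('w_str',np.hstack([cv2.resize(a,(400,400)),c['img'][40:440,120:520]]))
```

```text
strip_a 0.71 [324.3, 166.6, 348.0, 264.5] 1751 335.29931640625 215.6919403076172 (93.93497467041016, 19.93457794189453) 85.36454010009766
strip_a 0.62 [293.6, 170.1, 320.3, 263.1] 1813 308.3549499511719 217.1409912109375 (93.82738494873047, 20.951745986938477) 85.10090637207031
carrier 0.85 [266.9, 134.9, 369.8, 275.3] 8944 321.08526611328125 205.60882568359375 (133.451904296875, 99.62875366210938) 85.60128784179688
[ 0.4125  0.4622  0.1667  1.2755 -0.0005  0.4197] [0.5534 0.3294 0.2631] [-0.      0.0036  1.     -0.0003]
```

View pics/w_str.png

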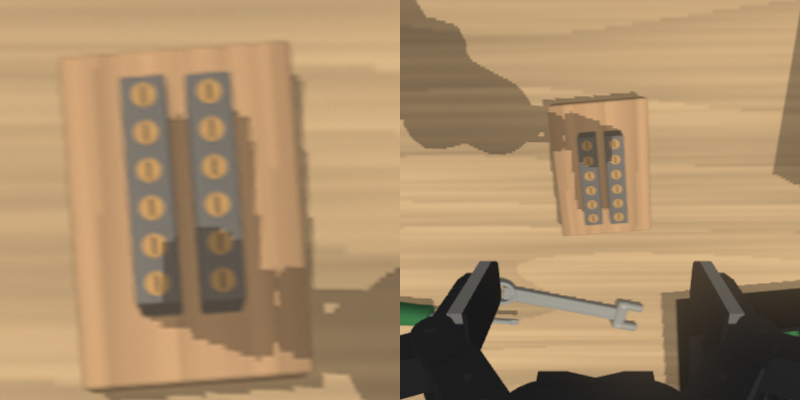

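Rectified (0.35 mm/px), the pair's tops run from (175,75) to (190,301). That gives a centre near (0.556,0.3355), yaw about 0.07 and a 7 mm gap. I'll cross-check with the top camera before descending.

Run:
```python
from h import *
np.set_printoptions(precision=4,suppress=True)
c=read_camera('top');c['img']=np.ascontiguousarray(cv2.imread('pics/top.png')[:,:,::-1])
print('H in',circ(rect(c,.527,-.037,.054),.527,-.037,[.064]),'lid',circ(rect(c,.547,-.28,.012),.547,-.28,[.070]))
a=rect(c,.5516,.3296,.055,.07,.35e-3)
P=ray(c,124,244,.055);im=cv2.resize(a,(400,400));W=dict(np.load('w_str.npz'))
# compare: correlate wrist rectified strips with the top rectified ones
g=lambda i:cv2.GaussianBlur(cv2.cvtColor(i,cv2.COLOR_RGB2GRAY),(0,0),3).astype(np.float32)
w=rect(W,.5516,.3296,.055,.07,.35e-3)
A=g(a);B=g(w)[50:330,100:270];r=cv2.matchTemplate(A,B,cv2.TM_CCOEFF_NORMED);_,m,_,l=cv2.minMaxLoc(r)
print('top-wrist shift dx,dy mm',-(l[1]-50)*.35,-(l[0]-100)*.35,m)
```

```text
H in (np.float64(56.309828672537755), np.float64(0.527), np.float64(-0.03799999999999999), 0.064) lid (np.float64(24.278379054682986), np.float64(0.545), np.float64(-0.28), 0.07)
top-wrist shift dx,dy mm 0.0 -5.6 0.5995581746101379
```

Emit:
{"name": "servo_tool", "arguments": {
  "deltas": [
    {"dx":1.5,"dy":5,"dz":-25,"rx":0,"ry":0,"rz":0.075,"fingers":-1},
    {"dx":0,"dy":0,"dz":-40,"rx":0,"ry":0,"rz":0,"fingers":-1},
    {"dx":0,"dy":0,"dz":-40,"rx":0,"ry":0,"rz":0,"fingers":-1},
    {"dx":0,"dy":0,"dz":-25,"rx":0,"ry":0,"rz":0,"fingers":-1},
    {"dx":0,"dy":0,"dz":-15,"rx":0,"ry":0,"rz":0,"fingers":-1},
    {"dx":0,"dy":0,"dz":-10,"rx":0,"ry":0,"rz":0,"fingers":-1},
    {"dx":0,"dy":0,"dz":-5,"rx":0,"ry":0,"rz":0,"fingers":-1},
    {"dx":0,"dy":0,"dz":0,"rx":0,"ry":0,"rz":0,"fingers":-1}
  ],
  "newtons": 40
}}

```text
clock: 4.1
tcp_pos: [0.5543, 0.333, 0.104]
orientation: [-0.0, -0.033, 0.999, -0.0]
wrist_force: [-0.4, 0.0, -0.1]
finger_gap: 0.0854
```

Run:
```python
from h import *
c=wrist();save('w_pre',c['img'])
print(env.get_state()['tcp_pos'],env.get_state()['orientation'])
```

```text
[0.55457437 0.33350858 0.10464232] [ 4.60048211e-04 -3.37893631e-02  9.99428856e-01  1.70823772e-04]
```

View pics/w_pre.png

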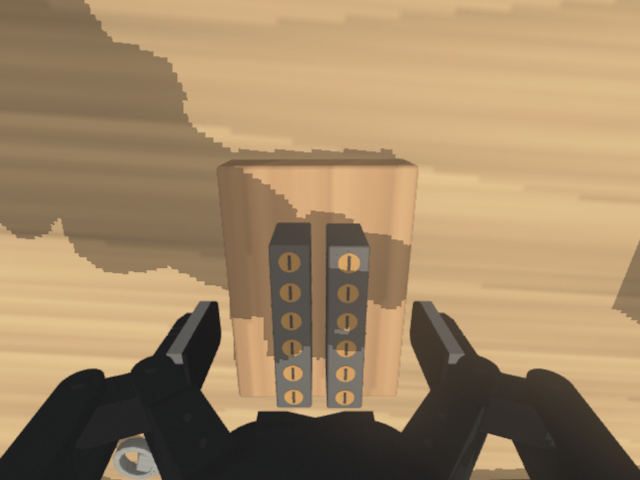

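Run:
```python
from h import *
np.set_printoptions(precision=4,suppress=True)
c=wrist();print([ray(c,*p,.055) for p in((290.5,246),(348,247),(293,407),(348,407))],env.get_state()['tcp_pos'])
```

```text
[array([0.5179, 0.3216, 0.055 ]), array([0.5168, 0.3437, 0.055 ]), array([0.5976, 0.3263, 0.055 ]), array([0.5958, 0.3516, 0.055 ])] [0.5547 0.3339 0.105 ]
```

The strips stand centred between the open pads, columns 270–370, and their length straddles the pads. Small correction, then close.

Emit:
{"name": "servo_tool", "arguments": {
  "deltas": [
    {"dx":2,"dy":1.5,"dz":-1.5,"rx":0,"ry":0,"rz":0,"fingers":-1},
    {"dx":0,"dy":0,"dz":0,"rx":0,"ry":0,"rz":0,"fingers":-0.2},
    {"dx":0,"dy":0,"dz":0,"rx":0,"ry":0,"rz":0,"fingers":0},
    {"dx":0,"dy":0,"dz":0,"rx":0,"ry":0,"rz":0,"fingers":0.2},
    {"dx":0,"dy":0,"dz":0,"rx":0,"ry":0,"rz":0,"fingers":0.4},
    {"dx":0,"dy":0,"dz":0,"rx":0,"ry":0,"rz":0,"fingers":0.7},
    {"dx":0,"dy":0,"dz":0,"rx":0,"ry":0,"rz":0,"fingers":1},
    {"dx":0,"dy":0,"dz":0,"rx":0,"ry":0,"rz":0,"fingers":1}
  ],
  "newtons": 40
}}

```text
clock: 5.0
tcp_pos: [0.556, 0.3359, 0.1027]
orientation: [0.0, -0.035, 0.999, 0.0]
wrist_force: [-0.4, 0.1, 3.1]
finger_gap: 0.0314
```

Emit:
{"name": "servo_tool", "arguments": {
  "deltas": [
    {"dx":0,"dy":0,"dz":0,"rx":0,"ry":0,"rz":0,"fingers":1},
    {"dx":0,"dy":0,"dz":0,"rx":0,"ry":0,"rz":0,"fingers":1},
    {"dx":0,"dy":0,"dz":0,"rx":0,"ry":0,"rz":0,"fingers":1}
  ],
  "newtons": 70
}}

```text
clock: 5.3
tcp_pos: [0.5561, 0.3359, 0.1029]
orientation: [0.0, -0.035, 0.999, 0.0]
wrist_force: [0.6, 0.7, 5.1]
finger_gap: 0.031
```

Emit:
{"name": "servo_tool", "arguments": {
  "deltas": [
    {"dx":0,"dy":0,"dz":5,"rx":0,"ry":0,"rz":0,"fingers":1},
    {"dx":0,"dy":0,"dz":10,"rx":0,"ry":0,"rz":0,"fingers":1},
    {"dx":0,"dy":0,"dz":20,"rx":0,"ry":0,"rz":0,"fingers":1},
    {"dx":0,"dy":0,"dz":25,"rx":0,"ry":0,"rz":0,"fingers":1},
    {"dx":0,"dy":0,"dz":20,"rx":0,"ry":0,"rz":0,"fingers":1},
    {"dx":0,"dy":0,"dz":0,"rx":0,"ry":0,"rz":0,"fingers":1}
  ],
  "newtons": 70
}}

```text
clock: 5.9
tcp_pos: [0.5574, 0.3364, 0.1859]
orientation: [0.003, -0.035, 0.999, 0.001]
wrist_force: [0.4, -0.2, -1.0]
finger_gap: 0.0304
```

Run:
```python
from h import *
c=wrist();save('w_held',c['img']);print(env.get_state()['tcp_pos'],env.get_state()['orientation'],env.get_state()['finger_gap'])
```

```text
[0.55666691 0.33602052 0.18393187] [ 1.42566957e-03 -3.45575388e-02  9.99401520e-01  5.87759857e-04] 0.031027860294821623
```

View pics/w_held.png

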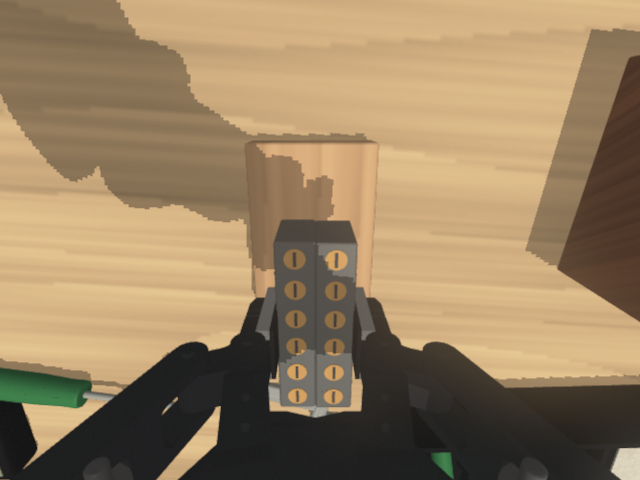

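Both strips are held flush against each other, columns 274–357, level and clear of the block. Carrying them to the housing.

Emit:
{"name": "servo_tool", "arguments": {
  "deltas": [
    {"dx":-3,"dy":-35,"dz":0,"rx":0,"ry":0,"rz":-0.008,"fingers":1},
    {"dx":-4,"dy":-45,"dz":0,"rx":0,"ry":0,"rz":-0.01,"fingers":1},
    {"dx":-4,"dy":-48,"dz":0,"rx":0,"ry":0,"rz":-0.01,"fingers":1},
    {"dx":-4,"dy":-48,"dz":0,"rx":0,"ry":0,"rz":-0.01,"fingers":1},
    {"dx":-4,"dy":-48,"dz":0,"rx":0,"ry":0,"rz":-0.01,"fingers":1},
    {"dx":-4,"dy":-48,"dz":0,"rx":0,"ry":0,"rz":-0.01,"fingers":1},
    {"dx":-3,"dy":-48,"dz":0,"rx":0,"ry":0,"rz":-0.01,"fingers":1},
    {"dx":-2,"dy":-40,"dz":0,"rx":0,"ry":0,"rz":-0.002,"fingers":1}
  ],
  "newtons": 70
}}

```text
clock: 6.75
tcp_pos: [0.5263, -0.0264, 0.1809]
orientation: [-0.001, 0.001, 1.0, 0.0]
wrist_force: [-0.0, -0.3, -1.2]
finger_gap: 0.031
```

Emit:
{"name": "servo_tool", "arguments": {
  "deltas": [
    {"dx":0,"dy":-12,"dz":0,"rx":0,"ry":0,"rz":0,"fingers":1},
    {"dx":0,"dy":0,"dz":0,"rx":0,"ry":0,"rz":0,"fingers":1},
    {"dx":0,"dy":0,"dz":0,"rx":0,"ry":0,"rz":0,"fingers":1}
  ],
  "newtons": 70
}}

```text
clock: 7.05
tcp_pos: [0.5274, -0.0355, 0.1816]
orientation: [-0.001, 0.0, 1.0, 0.001]
wrist_force: [0.2, -0.2, -2.3]
finger_gap: 0.031
```

Run:
```python
from h import *
np.set_printoptions(precision=4,suppress=True)
c=wrist();im=c['img'].copy();save('w_over_raw',im)
hx,hy=.529,-.037
for (x,y) in((.529,-.037),(.527,-.038)):
  for r,z,col in((.064,.054,(255,0,0)),):
    a=np.linspace(0,2*np.pi,90);p=proj(c,np.c_[x+r*np.cos(a),y+r*np.sin(a),0*a+z])
    cv2.polylines(im,[p.astype(np.int32)],True,(255,0,0) if x>.528 else (0,0,255),1)
b=proj(c,np.array([[hx+sx*.047,hy+sy*.020,.010] for sx,sy in((1,1),(1,-1),(-1,-1),(-1,1))]))
cv2.polylines(im,[b.astype(np.int32)],True,(0,255,0),1)
save('w_over',im)
print(env.get_state()['tcp_pos'],env.get_state()['orientation'],env.get_state()['finger_gap'],env.get_state()['clock'])
```

```text
[ 0.5275 -0.035   0.1817] [-0.0007 -0.0002  1.      0.0005] 0.03095892164383135 7.1
```

View pics/w_over.png

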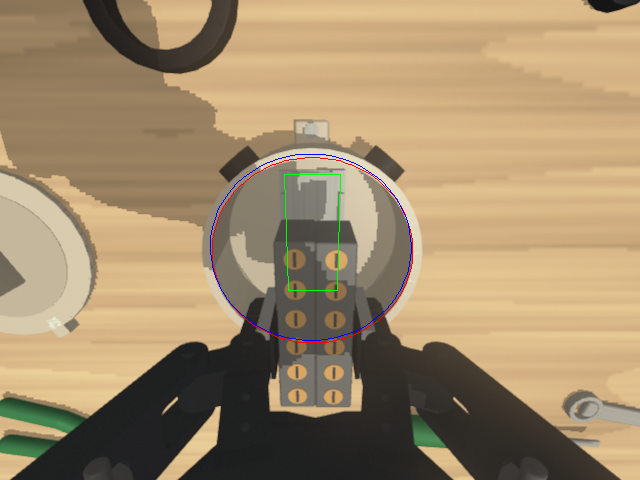

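The pair hangs over the open housing. In y the bed outline agrees with my estimate (both centred at column 313). To settle x, I'll fit the visible rim arc here.

Run:
```python
from h import *
np.set_printoptions(precision=4,suppress=True)
c=wrist();im=c['img']
g=cv2.GaussianBlur(cv2.cvtColor(im,cv2.COLOR_RGB2GRAY).astype(np.float32),(0,0),1)
for lo,hi in((.55*np.pi,1.45*np.pi),(.4*np.pi,1.6*np.pi)):
  a=np.linspace(lo,hi,200)
  for R in((.064,.070),(.064,),(.070,)):
    best=[]
    for x in np.arange(.515,.54,.0005):
      for y in np.arange(-.047,-.026,.0005):
        s=0
        for r in R:
          f=lambda rr:proj(c,np.c_[x+rr*np.cos(a),y+rr*np.sin(a),0*a+.054]).astype(np.float32)
          i,o=f(r-.001),f(r+.001)
          d=np.abs(cv2.remap(g,i[None,:,0],i[None,:,1],1)-cv2.remap(g,o[None,:,0],o[None,:,1],1))
          s+=np.minimum(d,25).mean()
        best.append((round(float(s),2),round(x,4),round(y,4)))
    print(R,sorted(best)[-3:])
# free strip end edges (tops 48 mm under TCP)
s=env.get_state();z=s['tcp_pos'][2]-.048
print(s['tcp_pos'],[ray(c,*p,z) for p in((295,244),(335,244),(297,406),(333,406))])
```

```text
(0.064, 0.07) [(42.82, np.float64(0.5295), np.float64(-0.038)), (42.98, np.float64(0.529), np.float64(-0.0375)), (43.3, np.float64(0.5295), np.float64(-0.0375))]
(0.064,) [(21.48, np.float64(0.5295), np.float64(-0.0385)), (21.72, np.float64(0.5295), np.float64(-0.038)), (21.75, np.float64(0.5295), np.float64(-0.0375))]
(0.07,) [(21.43, np.float64(0.5285), np.float64(-0.0375)), (21.55, np.float64(0.5295), np.float64(-0.0375)), (21.59, np.float64(0.529), np.float64(-0.0375))]
(0.064, 0.07) [(41.63, np.float64(0.5295), np.float64(-0.038)), (42.03, np.float64(0.529), np.float64(-0.0375)), (42.22, np.float64(0.5295), np.float64(-0.0375))]
(0.064,) [(22.35, np.float64(0.5295), np.float64(-0.0385)), (22.53, np.float64(0.5295), np.float64(-0.0375)), (22.56, np.float64(0.5295), np.float64(-0.038))]
(0.07,) [(19.68, np.float64(0.5285), np.float64(-0.0375)), (19.69, np.float64(0.5295), np.float64(-0.0375)), (19.76, np.float64(0.529), np.float64(-0.0375))]
[ 0.5276 -0.0348  0.1819] [array([ 0.4885, -0.0425,  0.1339]), array([ 0.4884, -0.0274,  0.1339]), array([ 0.5672, -0.0431,  0.1339]), array([ 0.5672, -0.0267,  0.1339])]
```

Wrist fit: housing (0.529,-0.0375); pair centre in hand (0.528,-0.035). Correct by (+1.3,-2.6) and lower.

Emit:
{"name": "servo_tool", "arguments": {
  "deltas": [
    {"dx":1.3,"dy":-2.6,"dz":-10,"rx":0,"ry":0,"rz":0,"fingers":1},
    {"dx":0,"dy":0,"dz":-20,"rx":0,"ry":0,"rz":0,"fingers":1},
    {"dx":0,"dy":0,"dz":-20,"rx":0,"ry":0,"rz":0,"fingers":1},
    {"dx":0,"dy":0,"dz":-15,"rx":0,"ry":0,"rz":0,"fingers":1},
    {"dx":0,"dy":0,"dz":-10,"rx":0,"ry":0,"rz":0,"fingers":1},
    {"dx":0,"dy":0,"dz":-7,"rx":0,"ry":0,"rz":0,"fingers":1},
    {"dx":0,"dy":0,"dz":0,"rx":0,"ry":0,"rz":0,"fingers":1}
  ],
  "newtons": 70
}}

```text
clock: 7.85
tcp_pos: [0.5287, -0.0383, 0.0994]
orientation: [-0.001, -0.0, 1.0, 0.0]
wrist_force: [-0.3, -0.2, -2.1]
finger_gap: 0.0307
```

Emit:
{"name": "servo_tool", "arguments": {
  "deltas": [
    {"dx":0,"dy":0.7,"dz":-4,"rx":0,"ry":0,"rz":0,"fingers":1},
    {"dx":0,"dy":0,"dz":-3,"rx":0,"ry":0,"rz":0,"fingers":1},
    {"dx":0,"dy":0,"dz":-2,"rx":0,"ry":0,"rz":0,"fingers":1},
    {"dx":0,"dy":0,"dz":-1,"rx":0,"ry":0,"rz":0,"fingers":1},
    {"dx":0,"dy":0,"dz":0,"rx":0,"ry":0,"rz":0,"fingers":1}
  ],
  "newtons": 70
}}

```text
clock: 8.35
tcp_pos: [0.5292, -0.0382, 0.0905]
orientation: [0.0, 0.0, 1.0, 0.0]
wrist_force: [0.4, -1.4, -2.1]
finger_gap: 0.0306
```

Emit:
{"name": "servo_tool", "arguments": {
  "deltas": [
    {"dx":0,"dy":0,"dz":-1,"rx":0,"ry":0,"rz":0,"fingers":1},
    {"dx":0,"dy":0,"dz":-1,"rx":0,"ry":0,"rz":0,"fingers":1},
    {"dx":0,"dy":0,"dz":-0.5,"rx":0,"ry":0,"rz":0,"fingers":1},
    {"dx":0,"dy":0,"dz":0,"rx":0,"ry":0,"rz":0,"fingers":1}
  ],
  "newtons": 70
}}

```text
clock: 8.75
tcp_pos: [0.5291, -0.0382, 0.0879]
orientation: [-0.0, 0.0, 1.0, 0.0]
wrist_force: [0.1, -0.7, -1.9]
finger_gap: 0.0309
```

Emit:
{"name": "servo_tool", "arguments": {
  "deltas": [
    {"dx":0,"dy":0,"dz":-1,"rx":0,"ry":0,"rz":0,"fingers":1},
    {"dx":0,"dy":0,"dz":-1,"rx":0,"ry":0,"rz":0,"fingers":1},
    {"dx":0,"dy":0,"dz":0,"rx":0,"ry":0,"rz":0,"fingers":1}
  ],
  "newtons": 70
}}

```text
clock: 9.05
tcp_pos: [0.5292, -0.0382, 0.0878]
orientation: [0.0, 0.0, 1.0, -0.0]
wrist_force: [-5.3, 1.6, 14.1]
finger_gap: 0.0309
```

Contact came at TCP z 0.088, as expected for the bed (a rib would stop it 4 mm higher). Ease off and release part-way.

Emit:
{"name": "servo_tool", "arguments": {
  "deltas": [
    {"dx":0,"dy":0,"dz":1.2,"rx":0,"ry":0,"rz":0,"fingers":1},
    {"dx":0,"dy":0,"dz":0,"rx":0,"ry":0,"rz":0,"fingers":0.2},
    {"dx":0,"dy":0,"dz":0,"rx":0,"ry":0,"rz":0,"fingers":0.1},
    {"dx":0,"dy":0,"dz":0,"rx":0,"ry":0,"rz":0,"fingers":0},
    {"dx":0,"dy":0,"dz":0,"rx":0,"ry":0,"rz":0,"fingers":0}
  ],
  "newtons": 20
}}

```text
clock: 9.55
tcp_pos: [0.5292, -0.0382, 0.0869]
orientation: [-0.0, 0.0, 1.0, 0.0]
wrist_force: [0.8, 0.5, 0.7]
finger_gap: 0.0429
```

Emit:
{"name": "servo_tool", "arguments": {
  "deltas": [
    {"dx":0,"dy":0,"dz":5,"rx":0,"ry":0,"rz":0,"fingers":0},
    {"dx":0,"dy":0,"dz":15,"rx":0,"ry":0,"rz":0,"fingers":0},
    {"dx":0,"dy":0,"dz":30,"rx":0,"ry":0,"rz":0,"fingers":0},
    {"dx":0,"dy":0,"dz":40,"rx":0,"ry":0,"rz":0,"fingers":-0.5},
    {"dx":0,"dy":0,"dz":40,"rx":0,"ry":0,"rz":0,"fingers":-1},
    {"dx":0,"dy":0,"dz":30,"rx":0,"ry":0,"rz":0,"fingers":-1},
    {"dx":0,"dy":0,"dz":0,"rx":0,"ry":0,"rz":0,"fingers":-1}
  ],
  "newtons": 20
}}

```text
clock: 10.25
tcp_pos: [0.5315, -0.0387, 0.2524]
orientation: [0.004, 0.0, 1.0, -0.001]
wrist_force: [0.7, 0.2, 0.2]
finger_gap: 0.0856
```

Run:
```python
from h import *
np.set_printoptions(precision=4,suppress=True)
c=wrist();s=env.get_state();print(s['tcp_pos'],s['orientation'],s['clock'])
a=rect(c,.529,-.0375,.040,.08,.4e-3);b=rect(c,.529,-.0375,.010,.08,.4e-3);save('placed',np.hstack([a,b]))
```

```text
[ 0.5305 -0.0385  0.2499] [ 0.0027  0.0004  1.     -0.0006] 10.3
```

View pics/placed.png

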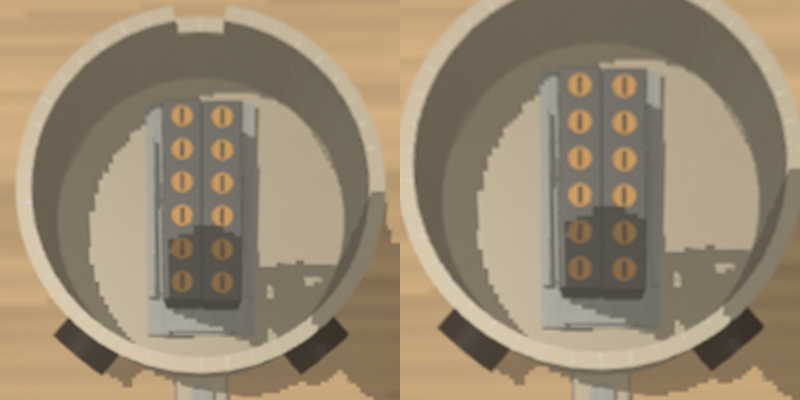

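The pair stands upright side by side between the ribs, rectified columns 162–242, with bed rib lines on both sides. The notch is at (200,28), yaw about 0. Now to the lid.

Emit:
{"name": "servo_tool", "arguments": {
  "deltas": [
    {"dx":3,"dy":-40,"dz":-4,"rx":0,"ry":0,"rz":0.08,"fingers":-1},
    {"dx":3,"dy":-40,"dz":-4,"rx":0,"ry":0,"rz":0.08,"fingers":-1},
    {"dx":3,"dy":-40,"dz":-4,"rx":0,"ry":0,"rz":0.08,"fingers":-1},
    {"dx":3,"dy":-40,"dz":-4,"rx":0,"ry":0,"rz":0.08,"fingers":-1},
    {"dx":3,"dy":-40,"dz":-4,"rx":0,"ry":0,"rz":0.08,"fingers":-1},
    {"dx":3,"dy":-41,"dz":-4,"rx":0,"ry":0,"rz":0.078,"fingers":-1},
    {"dx":0,"dy":0,"dz":0,"rx":0,"ry":0,"rz":0,"fingers":-1},
    {"dx":0,"dy":0,"dz":0,"rx":0,"ry":0,"rz":0,"fingers":-1}
  ],
  "newtons": 40
}}

```text
clock: 11.1
tcp_pos: [0.5462, -0.2796, 0.2211]
orientation: [-0.001, -0.235, 0.972, 0.002]
wrist_force: [0.4, 0.5, 0.0]
finger_gap: 0.0856
```

Run:
```python
from h import *
np.set_printoptions(precision=4,suppress=True)
c=wrist();s=env.get_state();q=s['orientation'];print(s['tcp_pos'],q,'psi-pi',2*np.arctan2(q[2],q[1])-np.pi,s['clock'])
save('w_lid2',c['img'])
b=rect(c,.547,-.28,.012);l=circ(b,.547,-.28,[.070]);print('lid',l)
g=cv2.GaussianBlur(cv2.cvtColor(c['img'],cv2.COLOR_RGB2GRAY).astype(np.float32),(0,0),1)
# key angle: contrast across key's two sides (12 wide) between r=71..77 mm at z=.012
S=lambda P:cv2.remap(g,*[k[None].astype(np.float32) for k in proj(c,P).T],1)
rs=np.arange(.0715,.077,.0005);out=[]
for t in np.arange(.3,.66,.005):
    e=np.array([np.cos(t),np.sin(t)]);n=np.array([-e[1],e[0]])
    f=lambda o:S(np.c_[l[1]+rs*e[0]+o*n[0],l[2]+rs*e[1]+o*n[1],0*rs+.012])
    d=[abs((f(k*.0075)-f(k*.0045)).mean()) for k in(1,-1)]
    out.append((min(d),sum(d),round(t,3)))
print(sorted(out)[-4:])
# rib angle: sides of rib top, z=.044
best=[]
us=np.linspace(-.022,.022,40)
for t in np.arange(.38,.58,.01):
  e=np.array([np.cos(t),np.sin(t)]);n=np.array([-e[1],e[0]])
  for o in np.arange(-.004,.0041,.0005):
    f=lambda w:S(np.c_[l[1]+us*e[0]+(o+w)*n[0],l[2]+us*e[1]+(o+w)*n[1],0*us+.044])
    d=[abs((f(k*.0078)-f(k*.0062)).mean()) for k in(1,-1)];best.append((d[0]+d[1],min(d),round(t,3),o))
print(sorted(best)[-4:])
```

```text
[ 0.5463 -0.2786  0.2216] [-0.0009 -0.2357  0.9718  0.0014] psi-pi 0.4759740693420329 11.15
lid (np.float64(30.48792093967999), np.float64(0.546), np.float64(-0.281), 0.07)
[(np.float32(11.928075), np.float32(28.13861), np.float64(0.45)), (np.float32(12.821719), np.float32(31.080055), np.float64(0.465)), (np.float32(12.887066), np.float32(31.21678), np.float64(0.455)), (np.float32(13.634872), np.float32(32.46387), np.float64(0.46))]
[(np.float32(36.04053), np.float32(13.832123), np.float64(0.48), np.float64(0.0014999999999999996)), (np.float32(36.128094), np.float32(11.494192), np.float64(0.47), np.float64(0.002)), (np.float32(36.709198), np.float32(14.153552), np.float64(0.46), np.float64(0.0014999999999999996)), (np.float32(36.886566), np.float32(14.006765), np.float64(0.47), np.float64(0.0014999999999999996))]
```

The lid re-measures at (0.546,-0.281), key and rib yaw about 0.465. Descend onto the rib.

Emit:
{"name": "servo_tool", "arguments": {
  "deltas": [
    {"dx":-0.7,"dy":-1.3,"dz":-30,"rx":0,"ry":0,"rz":-0.008,"fingers":-1},
    {"dx":0,"dy":0,"dz":-40,"rx":0,"ry":0,"rz":0,"fingers":-0.6},
    {"dx":0,"dy":0,"dz":-30,"rx":0,"ry":0,"rz":0,"fingers":-0.4},
    {"dx":0,"dy":0,"dz":-18,"rx":0,"ry":0,"rz":0,"fingers":-0.2},
    {"dx":0,"dy":0,"dz":-9,"rx":0,"ry":0,"rz":0,"fingers":-0.2},
    {"dx":0,"dy":0,"dz":-4,"rx":0,"ry":0,"rz":0,"fingers":-0.2},
    {"dx":0,"dy":0,"dz":0,"rx":0,"ry":0,"rz":0,"fingers":-0.2}
  ],
  "newtons": 40
}}

```text
clock: 11.85
tcp_pos: [0.5467, -0.2798, 0.0925]
orientation: [0.0, -0.233, 0.973, -0.0]
wrist_force: [-0.1, 0.2, 0.1]
finger_gap: 0.0517
```

Emit:
{"name": "servo_tool", "arguments": {
  "deltas": [
    {"dx":-0.5,"dy":0,"dz":-3,"rx":0,"ry":0,"rz":0,"fingers":0},
    {"dx":0,"dy":0,"dz":0,"rx":0,"ry":0,"rz":0,"fingers":0.3},
    {"dx":0,"dy":0,"dz":0,"rx":0,"ry":0,"rz":0,"fingers":0.5},
    {"dx":0,"dy":0,"dz":0,"rx":0,"ry":0,"rz":0,"fingers":0.7},
    {"dx":0,"dy":0,"dz":0,"rx":0,"ry":0,"rz":0,"fingers":1},
    {"dx":0,"dy":0,"dz":0,"rx":0,"ry":0,"rz":0,"fingers":1},
    {"dx":0,"dy":0,"dz":0,"rx":0,"ry":0,"rz":0,"fingers":1}
  ],
  "newtons": 40
}}

```text
clock: 12.55
tcp_pos: [0.5463, -0.2807, 0.0899]
orientation: [0.0, -0.232, 0.973, -0.0]
wrist_force: [-0.4, -0.6, 5.6]
finger_gap: 0.0137
```

Emit:
{"name": "servo_tool", "arguments": {
  "deltas": [
    {"dx":0,"dy":0,"dz":0,"rx":0,"ry":0,"rz":0,"fingers":1},
    {"dx":0,"dy":0,"dz":0,"rx":0,"ry":0,"rz":0,"fingers":1},
    {"dx":0,"dy":0,"dz":0,"rx":0,"ry":0,"rz":0,"fingers":1}
  ],
  "newtons": 80
}}

```text
clock: 12.85
tcp_pos: [0.5464, -0.2808, 0.09]
orientation: [0.0, -0.232, 0.973, -0.001]
wrist_force: [-0.4, 0.2, 6.4]
finger_gap: 0.0123
```

Emit:
{"name": "servo_tool", "arguments": {
  "deltas": [
    {"dx":0,"dy":0,"dz":5,"rx":0,"ry":0,"rz":0,"fingers":1},
    {"dx":0,"dy":0,"dz":10,"rx":0,"ry":0,"rz":0,"fingers":1},
    {"dx":0,"dy":0,"dz":20,"rx":0,"ry":0,"rz":0,"fingers":1},
    {"dx":0,"dy":0,"dz":30,"rx":0,"ry":0,"rz":0,"fingers":1},
    {"dx":0,"dy":0,"dz":30,"rx":0,"ry":0,"rz":0,"fingers":1},
    {"dx":0,"dy":0,"dz":15,"rx":0,"ry":0,"rz":0,"fingers":1},
    {"dx":0,"dy":0,"dz":0,"rx":0,"ry":0,"rz":0,"fingers":1},
    {"dx":0,"dy":0,"dz":0,"rx":0,"ry":0,"rz":0,"fingers":1}
  ],
  "newtons": 80
}}

```text
clock: 13.65
tcp_pos: [0.5458, -0.2804, 0.1989]
orientation: [-0.0, -0.232, 0.973, 0.0]
wrist_force: [0.1, 0.4, -2.9]
finger_gap: 0.0126
```

```bash
cat >> h.py <<'E'
def heldlid():
    c=wrist();s=env.get_state();q=s['orientation'];R=Rn.from_quat([q[1],q[2],q[3],q[0]]).as_matrix()
    g=cv2.GaussianBlur(cv2.cvtColor(c['img'],cv2.COLOR_RGB2GRAY).astype(np.float32),(0,0),1)
    # disc edge (lower edge of the disc, near side towards the camera) fit: in tool frame, disc top 78 mm... ahead
    return c,s,R,g
E
python3 - <<'E'
from h import *
np.set_printoptions(precision=4,suppress=True)
c=wrist();s=env.get_state();print(s['tcp_pos'],s['orientation'],s['wrist_force'],s['finger_gap'],s['clock'])
save('w_lidheld',c['img'])
g=cv2.GaussianBlur(cv2.cvtColor(c['img'],cv2.COLOR_RGB2GRAY).astype(np.float32),(0,0),1)
p=s['tcp_pos'];z=p[2]-.078   # disc top: .090-.012 under TCP
a=np.linspace(0,2*np.pi,240);best=[]
uv=proj(c,np.c_[p[0]+.07*np.cos(a),p[1]+.07*np.sin(a),0*a+z]);ok=(uv[:,1]<290)&(uv[:,1]>2);a=a[ok];print(ok.sum())
for zz in np.arange(z-.004,z+.0041,.001):
 for x in np.arange(-.006,.0061,.0005):
  for y in np.arange(-.006,.0061,.0005):
    f=lambda r:cv2.remap(g,*[k[None].astype(np.float32) for k in proj(c,np.c_[p[0]+x+r*np.cos(a),p[1]+y+r*np.sin(a),0*a+zz]).T],1)
    best.append((float(np.minimum(abs(f(.071)-f(.069)),25).mean()),x,y,zz-z))
print(np.array(sorted(best)[-4:]))
E
```

```text
[ 0.5454 -0.2801  0.198 ] [-0.0006 -0.2324  0.9726  0.0007] [-0.3247  0.2835 -1.7579] 0.012780079900668628 13.7
117
[[21.2342  0.0015  0.      0.    ]
 [21.2605  0.001   0.      0.001 ]
 [21.3357  0.001   0.     -0.001 ]
 [21.5877  0.001   0.      0.    ]]
```

The lid is held level and centred within 1 mm of the TCP. Carry it over the housing and turn the key to yaw 0.

Emit:
{"name": "servo_tool", "arguments": {
  "deltas": [
    {"dx":-2.5,"dy":28,"dz":0,"rx":0,"ry":0,"rz":-0.06,"fingers":1},
    {"dx":-2.5,"dy":38,"dz":0,"rx":0,"ry":0,"rz":-0.07,"fingers":1},
    {"dx":-2.5,"dy":40,"dz":0,"rx":0,"ry":0,"rz":-0.08,"fingers":1},
    {"dx":-2.5,"dy":40,"dz":0,"rx":0,"ry":0,"rz":-0.08,"fingers":1},
    {"dx":-2.5,"dy":40,"dz":0,"rx":0,"ry":0,"rz":-0.07,"fingers":1},
    {"dx":-2.5,"dy":35,"dz":0,"rx":0,"ry":0,"rz":-0.06,"fingers":1},
    {"dx":-2.5,"dy":22,"dz":0,"rx":0,"ry":0,"rz":-0.048,"fingers":1},
    {"dx":0,"dy":0,"dz":0,"rx":0,"ry":0,"rz":0,"fingers":1}
  ],
  "newtons": 80
}}

```text
clock: 14.5
tcp_pos: [0.5267, -0.0345, 0.1974]
orientation: [-0.002, -0.002, 1.0, 0.001]
wrist_force: [0.6, -0.7, -1.8]
finger_gap: 0.0128
```

Emit:
{"name": "servo_tool", "arguments": {
  "deltas": [
    {"dx":0,"dy":0,"dz":-20,"rx":0,"ry":0,"rz":0,"fingers":1},
    {"dx":0,"dy":0,"dz":-15,"rx":0,"ry":0,"rz":0,"fingers":1},
    {"dx":0,"dy":0,"dz":0,"rx":0,"ry":0,"rz":0,"fingers":1},
    {"dx":0,"dy":0,"dz":0,"rx":0,"ry":0,"rz":0,"fingers":1}
  ],
  "newtons": 80
}}

```text
clock: 14.9
tcp_pos: [0.528, -0.038, 0.1633]
orientation: [-0.001, -0.0, 1.0, 0.0]
wrist_force: [0.3, -0.6, -2.3]
finger_gap: 0.0125
```

Run:
```python
from h import *
np.set_printoptions(precision=4,suppress=True)
s=env.get_state();q=s['orientation'];p=s['tcp_pos'];print(p,q,'psi-pi',2*np.arctan2(q[2],q[1])-np.pi,s['finger_gap'],s['clock'])
def look(c,nm,z):
    g=cv2.GaussianBlur(cv2.cvtColor(c['img'],cv2.COLOR_RGB2GRAY).astype(np.float32),(0,0),1)
    S=lambda P:cv2.remap(g,*[k[None].astype(np.float32) for k in proj(c,P).T],1)
    rs=np.arange(.0715,.077,.0005);out=[]
    for t in np.arange(-.2,.2,.01):
        e=np.array([np.cos(t),np.sin(t)]);n=np.array([-e[1],e[0]])
        f=lambda o:S(np.c_[p[0]+.001+rs*e[0]+o*n[0],p[1]+rs*e[1]+o*n[1],0*rs+z])
        d=[abs((f(k*.0075)-f(k*.0045)).mean()) for k in(1,-1)];out.append((float(min(d)),float(sum(d)),round(t,3)))
    print(nm,sorted(out)[-3:])
T=read_camera('top');save('top2',T['img']);look(T,'top key',p[2]-.078)
c=wrist();save('w_lidover',c['img'])
# housing foot opposite the notch & housing fit from visible arc on outer rim
S_=read_camera('scene');save('scene2',S_['img']);look(S_,'scene key',p[2]-.078)
```

```text
[ 0.528  -0.038   0.1633] [-0.0011 -0.0004  1.      0.0002] psi-pi 0.000802589977477286 0.012464236379314797 14.9
top key [(3.009230375289917, 9.058038711547852, np.float64(-0.03)), (4.265571594238281, 11.495119094848633, np.float64(-0.05)), (5.236640930175781, 10.64484977722168, np.float64(-0.04))]
scene key [(4.955287933349609, 10.709978103637695, np.float64(0.15)), (4.980352878570557, 10.400668144226074, np.float64(0.13)), (5.182893753051758, 10.65915298461914, np.float64(0.14))]
```

TCP is at (0.528,-0.038), yaw 0.001. Lowering slowly: seated means TCP z about 0.138, key on the rim about 0.144.

Emit:
{"name": "servo_tool", "arguments": {
  "deltas": [
    {"dx":0,"dy":0.4,"dz":-8,"rx":0,"ry":0,"rz":0,"fingers":1},
    {"dx":0,"dy":0,"dz":-5,"rx":0,"ry":0,"rz":0,"fingers":1},
    {"dx":0,"dy":0,"dz":-2,"rx":0,"ry":0,"rz":0,"fingers":1},
    {"dx":0,"dy":0,"dz":-2,"rx":0,"ry":0,"rz":0,"fingers":1},
    {"dx":0,"dy":0,"dz":-2,"rx":0,"ry":0,"rz":0,"fingers":1},
    {"dx":0,"dy":0,"dz":-1,"rx":0,"ry":0,"rz":0,"fingers":1},
    {"dx":0,"dy":0,"dz":0,"rx":0,"ry":0,"rz":0,"fingers":1}
  ],
  "newtons": 80
}}

```text
clock: 15.75
tcp_pos: [0.5284, -0.0371, 0.144]
orientation: [-0.0, -0.001, 1.0, 0.0]
wrist_force: [-0.2, -0.4, -2.3]
finger_gap: 0.0126
```

Emit:
{"name": "servo_tool", "arguments": {
  "deltas": [
    {"dx":0,"dy":0,"dz":-1,"rx":0,"ry":0,"rz":0,"fingers":1},
    {"dx":0,"dy":0,"dz":-1,"rx":0,"ry":0,"rz":0,"fingers":1},
    {"dx":0,"dy":0,"dz":0,"rx":0,"ry":0,"rz":0,"fingers":1}
  ],
  "newtons": 80
}}

```text
clock: 16.05
tcp_pos: [0.5284, -0.0371, 0.142]
orientation: [-0.0, -0.001, 1.0, 0.0]
wrist_force: [-0.4, 0.3, -1.5]
finger_gap: 0.0128
```

No contact and already below the key-on-rim height; continuing.

Emit:
{"name": "servo_tool", "arguments": {
  "deltas": [
    {"dx":0,"dy":0,"dz":-1,"rx":0,"ry":0,"rz":0,"fingers":1},
    {"dx":0,"dy":0,"dz":-1,"rx":0,"ry":0,"rz":0,"fingers":1},
    {"dx":0,"dy":0,"dz":-1,"rx":0,"ry":0,"rz":0,"fingers":1},
    {"dx":0,"dy":0,"dz":0,"rx":0,"ry":0,"rz":0,"fingers":1}
  ],
  "newtons": 80
}}

```text
clock: 16.45
tcp_pos: [0.5284, -0.037, 0.1389]
orientation: [-0.0, -0.001, 1.0, 0.0]
wrist_force: [0.5, 0.2, -1.7]
finger_gap: 0.0123
```

Emit:
{"name": "servo_tool", "arguments": {
  "deltas": [
    {"dx":0,"dy":0,"dz":-1,"rx":0,"ry":0,"rz":0,"fingers":1},
    {"dx":0,"dy":0,"dz":-1,"rx":0,"ry":0,"rz":0,"fingers":1},
    {"dx":0,"dy":0,"dz":0,"rx":0,"ry":0,"rz":0,"fingers":1}
  ],
  "newtons": 80
}}

```text
clock: 16.75
tcp_pos: [0.5285, -0.0371, 0.1379]
orientation: [0.0, -0.001, 1.0, -0.0]
wrist_force: [-2.2, 0.4, 4.3]
finger_gap: 0.0124
```

Contact at 0.138, the seated height. One light press to confirm, then ease off and release.

Emit:
{"name": "servo_tool", "arguments": {
  "deltas": [
    {"dx":0,"dy":0,"dz":-0.7,"rx":0,"ry":0,"rz":0,"fingers":1},
    {"dx":0,"dy":0,"dz":0,"rx":0,"ry":0,"rz":0,"fingers":1}
  ],
  "newtons": 80
}}

```text
clock: 16.95
tcp_pos: [0.5285, -0.0371, 0.1379]
orientation: [0.0, -0.001, 1.0, -0.0]
wrist_force: [-3.6, 0.4, 10.5]
finger_gap: 0.0125
```

Emit:
{"name": "servo_tool", "arguments": {
  "deltas": [
    {"dx":0,"dy":0,"dz":1,"rx":0,"ry":0,"rz":0,"fingers":1},
    {"dx":0,"dy":0,"dz":0,"rx":0,"ry":0,"rz":0,"fingers":0.6},
    {"dx":0,"dy":0,"dz":0,"rx":0,"ry":0,"rz":0,"fingers":0.4},
    {"dx":0,"dy":0,"dz":0,"rx":0,"ry":0,"rz":0,"fingers":0.1},
    {"dx":0,"dy":0,"dz":0,"rx":0,"ry":0,"rz":0,"fingers":0}
  ],
  "newtons": 20
}}

```text
clock: 17.45
tcp_pos: [0.5285, -0.0371, 0.1373]
orientation: [-0.0, -0.001, 1.0, 0.0]
wrist_force: [-0.6, -0.2, 0.5]
finger_gap: 0.0425
```

Emit:
{"name": "servo_tool", "arguments": {
  "deltas": [
    {"dx":0,"dy":0,"dz":5,"rx":0,"ry":0,"rz":0,"fingers":0},
    {"dx":0,"dy":0,"dz":20,"rx":0,"ry":0,"rz":0,"fingers":0},
    {"dx":0,"dy":0,"dz":40,"rx":0,"ry":0,"rz":0,"fingers":0},
    {"dx":0,"dy":0,"dz":45,"rx":0,"ry":0,"rz":0,"fingers":0},
    {"dx":-20,"dy":0,"dz":30,"rx":0,"ry":0,"rz":0,"fingers":0},
    {"dx":0,"dy":0,"dz":0,"rx":0,"ry":0,"rz":0,"fingers":0},
    {"dx":0,"dy":0,"dz":0,"rx":0,"ry":0,"rz":0,"fingers":0}
  ],
  "newtons": 20
}}

```text
clock: 18.15
tcp_pos: [0.5088, -0.0372, 0.2784]
orientation: [0.001, -0.001, 1.0, -0.0]
wrist_force: [0.3, -0.0, -0.4]
finger_gap: 0.0428
```

Run:
```python
from h import *
np.set_printoptions(precision=4,suppress=True)
s=env.get_state();print(s['tcp_pos'],s['wrist_force'],s['clock'])
c=wrist();sc=read_camera('scene');u,v=proj(sc,np.array([[.529,-.037,.05]]))[0].astype(int)
b=cv2.resize(sc['img'][v-40:v+40,u-40:u+40],(400,400),interpolation=cv2.INTER_CUBIC)
W=rect(c,.529,-.037,.060,.1,.5e-3)
print('lid fit z=.060',circ(W,.529,-.037,[.070]))
save('final',np.hstack([W,b]))
```

```text
[ 0.5088 -0.0372  0.2784] [ 0.2964 -0.0364 -0.3597] 18.15
lid fit z=.060 (np.float64(50.20067325906552), np.float64(0.528), np.float64(-0.03699999999999999), 0.07)
```

View pics/final.png

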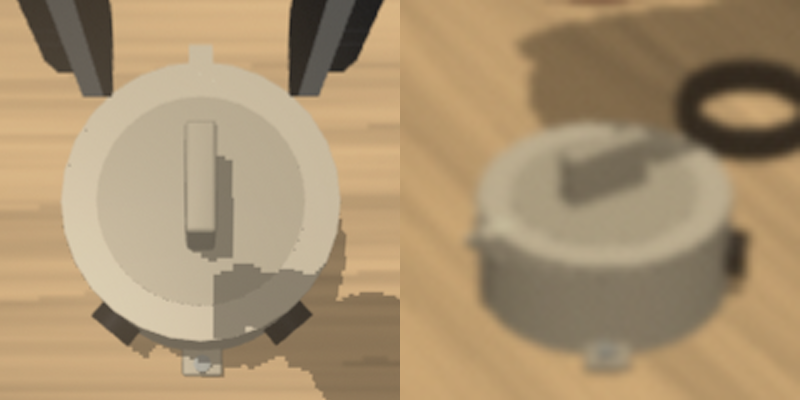

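The lid lies flush on the housing: its disc meets the wall all round, and the key at (201,55) is in line with the notch. Nothing is being touched, so I'm handing in.

```bash
python3 -c "
from workcell import job
print(job.hand_in())"
```

```text
the job is handed in; nothing more can be done
None
```

The job is finished and handed in at about 18 s on the robot's clock.

- **Strips:** I gripped both strips together in one grasp and carried them to the housing. They touched down at the height expected for the bed (tool z 0.088; a rib would have stopped them 4 mm higher). Only then did I let go. The wrist picture afterwards showed them upright and side by side between the ribs.
- **Lid:** I gripped the beige lid by its rib and turned it 0.47 rad so the key faced the notch. It went down past the height where the key would catch on the rim and made contact at tool z 0.138, the seated height. A light press of about 10 N moved it no further. After release, the pictures showed it flush all round and centred within about 1 mm, with the key in line with the notch.
- **Checks that disagreed or failed:**
  - Before the grasp, the top camera put the strips about 6 mm off the wrist camera's position, but that match was poor. I went with the wrist camera, and the closing jaws centred the pair.
  - My attempts to read the key's angle from the top and scene cameras just before lowering gave weak, conflicting values. I relied on the tool's yaw and the seating height instead.
- **Other things on the bench:** I moved nothing else and left the red and turquoise look-alikes alone. I did not run a separate check on the bystanders' positions at the end.

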